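# Start the batch timers in oven order

### The job

Each loaf on the bakery counter has a push-top timer standing beside it, on the side away from the robot: start three by lightly pressing the cap with the fingertips clearly past half way down (about 10 mm), where it stays, without ramming it against its stop. Do the timer of the tall dome-topped loaf first, then that of the large flat-topped square loaf, then that of the little cube loaf. Leave the round loaf's timer unpressed, and do not lift, shove or tip any timer, loaf or other thing on the counter.

Things in the scene. Friction and masses are not known exactly. Their poses are not given: they have to be found in the camera images.
- loaf_domed: tall tin loaf with a rounded, dome-shaped top (half cylinder along its x), 115 x 100 mm, 120 mm high. Loose, stands on the table. Origin: centre of its underside, z up. Its timer stands about 140 mm away along its +x (the side away from the robot).
- loaf_square: large flat-topped square tin loaf, 110 x 110 mm, 115 mm high. Loose, stands on the table. Origin: centre of its underside, z up. Its timer stands about 140 mm away along its +x (the side away from the robot).
- loaf_mini: little flat-topped cube loaf, 70 x 70 mm, 70 mm high. Loose, stands on the table. Origin: centre of its underside, z up. Its timer stands about 140 mm away along its +x (the side away from the robot).
- loaf_round: low round country loaf, 104 mm across, 66 mm high. Loose, stands on the table. Origin: centre of its underside, z up. Its timer stands about 140 mm away along its +x (the side away from the robot).
- timer_domed: push-top timer that belongs to the domed loaf, standing beside it on the side away from the robot. All four timers look the same: white round case 66 mm across (70 at the foot), 60 mm high, grey push cap on top. Loose, 365 g. Origin: centre of its underside, z up; the dial faces its +x.
- cap_domed_top (a point): centre of the flat top of the grey cap on timer_domed; the cap is 38 mm across and stands 20 mm above the case when up (its top then about 80 mm over the table) and 6 mm above it when at its stop. The point moves with the cap.
- cap_domed (a joint): how far the cap of timer_domed is pushed down, m: 0 fully up, 0.014 at its hard stop. It slides straight down: about 3.2 N starts it, rising evenly to about 5.7 N at 0.014, then the stop is hard. Friction keeps it where it is left (it does not spring back). The timer runs once the cap is past half way, 0.007; about 0.010 is a good depth. It starts within 0.001 of fully up.
- timer_square: push-top timer that belongs to the square loaf, standing beside it on the side away from the robot. All four timers look the same: white round case 66 mm across (70 at the foot), 60 mm high, grey push cap on top. Loose, 365 g. Origin: centre of its underside, z up; the dial faces its +x.
- cap_square_top (a point): centre of the flat top of the grey cap on timer_square; the cap is 38 mm across and stands 20 mm above the case when up (its top then about 80 mm over the table) and 6 mm above it when at its stop. The point moves with the cap.
- cap_square (a joint): how far the cap of timer_square is pushed down, m: 0 fully up, 0.014 at its hard stop. It slides straight down: about 3.2 N starts it, rising evenly to about 5.7 N at 0.014, then the stop is hard. Friction keeps it where it is left (it does not spring back). The timer runs once the cap is past half way, 0.007; about 0.010 is a good depth. It starts within 0.001 of fully up.
- timer_mini: push-top timer that belongs to the mini loaf, standing beside it on the side away from the robot. All four timers look the same: white round case 66 mm across (70 at the foot), 60 mm high, grey push cap on top. Loose, 365 g. Origin: centre of its underside, z up; the dial faces its +x.
- cap_mini_top (a point): centre of the flat top of the grey cap on timer_mini; the cap is 38 mm across and stands 20 mm above the case when up (its top then about 80 mm over the table) and 6 mm above it when at its stop. The point moves with the cap.
- cap_mini (a joint): how far the cap of timer_mini is pushed down, m: 0 fully up, 0.014 at its hard stop. It slides straight down: about 3.2 N starts it, rising evenly to about 5.7 N at 0.014, then the stop is hard. Friction keeps it where it is left (it does not spring back). The timer runs once the cap is past half way, 0.007; about 0.010 is a good depth. It starts within 0.001 of fully up.
- timer_round: push-top timer that belongs to the round loaf, standing beside it on the side away from the robot. All four timers look the same: white round case 66 mm across (70 at the foot), 60 mm high, grey push cap on top. Loose, 365 g. Origin: centre of its underside, z up; the dial faces its +x.
- cap_round_top (a point): centre of the flat top of the grey cap on timer_round; the cap is 38 mm across and stands 20 mm above the case when up (its top then about 80 mm over the table) and 6 mm above it when at its stop. The point moves with the cap.
- cap_round (a joint): how far the cap of timer_round is pushed down, m: 0 fully up, 0.014 at its hard stop. It slides straight down: about 3.2 N starts it, rising evenly to about 5.7 N at 0.014, then the stop is hard. Friction keeps it where it is left (it does not spring back). The timer runs once the cap is past half way, 0.007; about 0.010 is a good depth. It starts within 0.001 of fully up.
- jam_jar: glass jam jar, 56 mm across, 75 mm high; bystander. Origin: underside centre.
- honey_jar: slim honey jar, 48 mm across, 90 mm high; bystander. Origin: underside centre.
- card_left: blank card in a small wooden foot, 75 mm wide, 57 mm high; bystander. Origin: underside centre.
- card_right: blank card in a small wooden foot, 75 mm wide, 57 mm high; bystander. Origin: underside centre.
- pastry_brush: pastry brush lying on the table, handle to its -x; bystander.
Things that resemble listed ones, but are neither listed nor needed, are in the scene too. What is shaped like the timer_domed but purple is not meant. Leave any purple look-alike of the timer_square alone.

How it is judged:
By the outcome, as a careful person would: the job done as asked, in the order asked, and still so for the second after the job is handed in, with the robot touching nothing.
It also fails if it takes over 48 s, if anything falls off the work surface, if the arm or the gripper's body presses on something with over 40 N, if the wrist force passes 120 N, or if a joint passes its speed limit or range.

### The arm

A 6-joint arm with a two-finger parallel gripper is mounted at the origin on the work surface. World frame = base frame: x ahead of the robot, y to its left, z up, the work surface at z = 0. Lengths are in m, angles in rad, forces in N, time in s.
With the tool pointing down it reaches from about 0.35 to 0.775 m from the base axis. Payload 7.3 kg.
Tool frame: the origin (TCP) lies between the finger pads; the fingertips stand ctrl.tip_extent ahead of it and the grasp point (between the pads) lies 8 mm behind it (ctrl.tip_extent is the distance from the TCP to the fingertips, in m); z points along the fingers, y is the direction in which the jaws open and shut (so a half turn about z gives the same grasp; the last joint's range is limited). The gripper opens to 92 mm and grips with 3 to 60 N. Pads are 19 mm wide; open, the fingers measure 130 mm over their backs; the gripper's body (75 mm by 190 mm) begins 47 mm behind the grasp point.
Start: joints at [-1.469, 0.342, 1.524, -0, 1.275, -0.146], TCP at [0.129, -0.509, 0.238] pointing down, gripper open.
Joint ranges: [-2.53, 2.53], [-0.77, 2.02], [0.04, 2.7], [-1, 4.14], [0.28, 2.66], [-3.11, 3.11]. Speed limits (rad/s): [2.57, 2.57, 3.14, 3.14, 3.14, 3.14].

### API

Orientations are given as a unit quaternion [w, x, y, z].
In Python, from station import status, optics, ctrl gives the robot as it stands.
- The arm moves only by the shell command python3 -m pendant 'ROWS' [FORCE]. ROWS is JSON, one flat list of numbers, 7 for each row, row after row: the turn, a rotation vector about the tool's x, y, z scaled (see below), then the shift along the tool's x, y, z scaled (see below), then the closure, from 0 (fully open) to 1 (shut). A call has 1 to 20 rows; each row shifts and turns the pose as measured when the row begins, along the tool's axes as they then stand; what a row does not reach is not made up. The controller multiplies each number of a shift by 200 mm and each number of a turn by 0.1 rad. A row lasts 1/12 s, in which the tool goes at most 41.7 mm and 7.16 degrees, less where a joint would pass 70% of its speed; a pose out of reach is approached as far as the arm can. A call with a number of a shift or a turn outside -1 to 1 is refused whole. A call with a gripper value outside its range is refused whole. The fingers move at their own pace and stop on an object; FORCE is the grip in N (left out, the last holds). Time passes only in rows, so rows that do not move let the fingers close. It gives the time, the measured TCP pose, the force and the opening at its end, in the units of the state.
- status.get_obs(): the state, without advancing time (a new reading comes with each control period).
- optics.camera(name): name is "scene" or "top" or "wrist"; returns a dict with "pixels" (480x640x3 uint8, red, green, blue), "fx", "fy", "cx", "cy" (pixels), "view" (4x4, takes a point from world to camera coordinates); the wrist camera has in their place "tool_from_camera" (4x4, takes a point from camera to tool coordinates, whose origin is the TCP and whose axes are the flange's). Camera axes: x right, y down, z forward; pixel columns grow to the right and rows downward; lengths in m; the calibration is good to about 2 mm. A picture is of the moment at which its call begins: read the wrist's pose just before it. There is no depth.
- ctrl.finish_job(): hands the job in, once; it reports no verdict.
Trained networks look in the newest picture that a camera, given by its name, has taken for a name from the list of things; names that differ only in an ending like _2 or _b are one class to them, and where a whole thing is asked for, a point or a joint stands for the part that bears it (a point fixed in the world has none). Each returns a list of dicts, best first, with "conf" (0 to 1); they miss things now and then, are a little off and sometimes report something else, mostly with a low value. They report only what shows in the picture. A call takes as long as a camera call. They do not tell look-alikes from the thing itself.
- optics.search_frame(camera, label): "at" ([column, row] in pixels, amid what is visible of it).
The state is a dict: "time": time; "joint_pos": joint angles; "qd": joint speeds; "effort": joint torques, N m; "tcp_pos": TCP position; "orientation": TCP orientation; "force": force on the tool from outside, world axes, zero at the start; "ft_torque": the same for the moment, N m; "opening": finger opening in m.
Only numpy, scipy, OpenCV 4.12 (cv2) and the standard library are available. Lean on these libraries where they do the work, as an engineer would, in place of code of your own. Each camera call takes 0.05 s, during which the arm holds its last target. There are 200 camera calls.

## Working session

There is one attempt and no reset: what is moved stays moved. The work goes in short steps, Python scripts to look and compute and a shell command to move; the robot and the scene stay as the last step left them, time stands still between calls to the robot, and variables do not carry over. Pictures are saved under pics/ and viewed, about 8 in all and at most 12, crops included, and the job is handed in when it is done.

```bash
mkdir -p pics
python3 - <<'E'
from station import status, optics, ctrl
import cv2
print(status.get_obs(), ctrl.tip_extent)
for c in ("scene","top"):
    r=optics.camera(c); cv2.imwrite(f"pics/{c}0.png",r["pixels"][:,:,::-1])
    print(c,r["fx"],r["fy"],r["cx"],r["cy"],r["view"])
    for l in ["loaf_domed","loaf_square","loaf_mini","loaf_round","timer_domed","cap_domed_top"]:
        print(l,[(round(d["conf"],2),[round(x) for x in d["at"]]) for d in optics.search_frame(c,l)])
E
```

```text
{'time': 0.0, 'joint_pos': array([-1.46903550e+00,  3.42742239e-01,  1.52500946e+00, -6.39664284e-05,
        1.27537236e+00, -1.45982174e-01]), 'qd': array([-0.00086582, -0.00148753, -0.00103629, -0.00082933, -0.00098405,
        0.00142743]), 'effort': array([-1.07586322e-03, -4.31245136e+01, -2.44219744e+01,  7.17211794e-02,
        5.57910406e-02, -1.23179148e-04]), 'tcp_pos': array([ 0.1287117 , -0.50858392,  0.23703745]), 'orientation': array([-7.66191363e-04,  9.92336286e-01,  1.23564188e-01, -1.36542347e-05]), 'force': array([-0.15738795,  0.47614043, -0.54404543]), 'ft_torque': array([-0.02695018, -0.01512866, -0.04481007]), 'opening': 0.09163907792367466} 0.011
scene 441.0971463671914 441.0971463671914 320.6549963280753 237.3306360326094 [[ 0.05256969  0.99861063 -0.0036378  -0.09782435]
 [ 0.7529008  -0.04202743 -0.65679075 -0.35850849]
 [-0.65603111  0.03178838 -0.75406411  1.43701654]
 [ 0.          0.          0.          1.        ]]
loaf_domed [(0.85, [333, 202]), (0.33, [160, 253]), (0.31, [347, 257])]
loaf_square [(0.83, [418, 212]), (0.32, [347, 244])]
loaf_mini [(
[... 216 characters left out ...]
]
top 581.5077450093631 581.5077450093631 329.682977537489 239.2078057147278 [[ 4.64821110e-03 -9.99988106e-01  1.47700194e-03  5.81344913e-02]
 [-9.93026568e-01 -4.78983522e-03 -1.17793436e-01  5.46310049e-01]
 [ 1.17799110e-01 -9.19173412e-04 -9.93037021e-01  1.19749743e+00]
 [ 0.00000000e+00  0.00000000e+00  0.00000000e+00  1.00000000e+00]]
loaf_domed [(0.72, [202, 277]), (0.64, [302, 300]), (0.51, [293, 229])]
loaf_square [(0.57, [202, 276])]
loaf_mini [(0.6, [497, 314]), (0.15, [425, 236])]
loaf_round [(0.95, [406, 307])]
timer_domed [(0.87, [298, 230]), (0.85, [356, 227]), (0.77, [221, 346]), (0.56, [424, 240])]
cap_domed_top [(0.83, [296, 230]), (0.83, [354, 222]), (0.74, [214, 346])]
```

View pics/scene0.png

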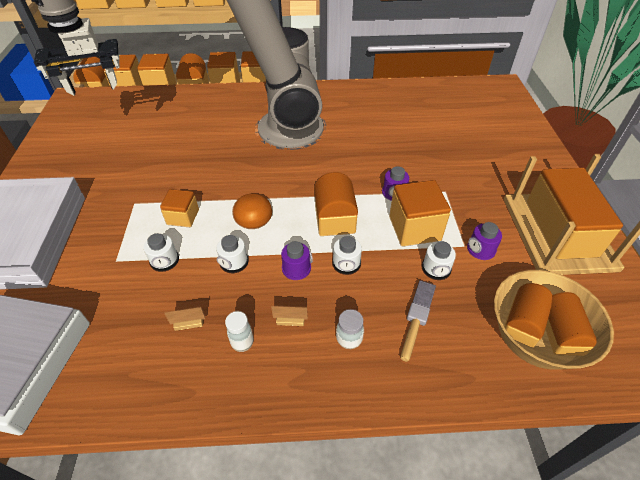

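View pics/top0.png

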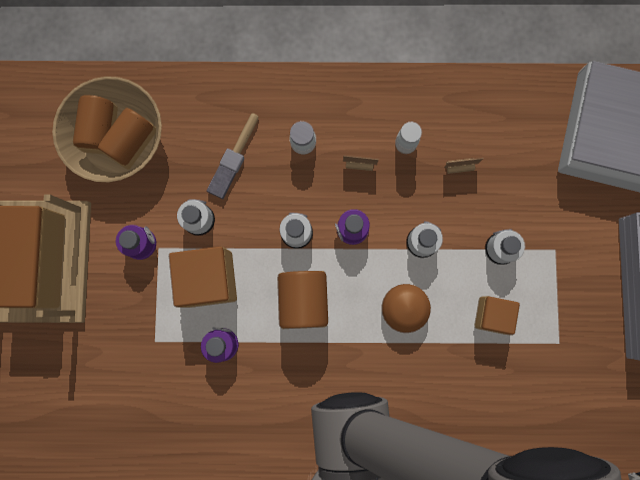

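Scene view: white timers sit at (161,251) mini, (231,252) round, (347,253) domed and (438,259) square. The purple decoys are at (295,259), (485,240) and (397,183). In the top view the white caps are near (192,214) square, (296,229) domed, (427,238) round and (510,245) mini; the purple decoys are at (354,226), (134,240) and (219,345). I'll choose the white timer behind each loaf and check it in a close crop.

Run:
```python
import cv2,numpy as np
T=cv2.imread("pics/top0.png");S=cv2.imread("pics/scene0.png")
t=dict(domed=(296,229),square=(192,214),mini=(510,245),round=(427,238))
s=dict(domed=(347,241),square=(438,247),mini=(157,241),round=(231,241))
rows=[]
for I,d in((T,t),(S,s)):
    r=[]
    for k,(u,v) in d.items():
        p=cv2.resize(I[v-20:v+20,u-20:u+20],None,fx=5,fy=5,interpolation=cv2.INTER_NEAREST)
        for i in range(0,40,5): cv2.putText(p,str(u-20+i) if i%10==0 else ".",(i*5,8),0,.3,(0,255,255)); cv2.putText(p,str(v-20+i) if i%10==0 else ".",(0,i*5+3),0,.3,(0,255,0))
        r.append(p)
    rows.append(np.hstack(r))
cv2.imwrite("pics/crop1.png",np.vstack(rows))
```

```text
(no output)
```

View pics/crop1.png

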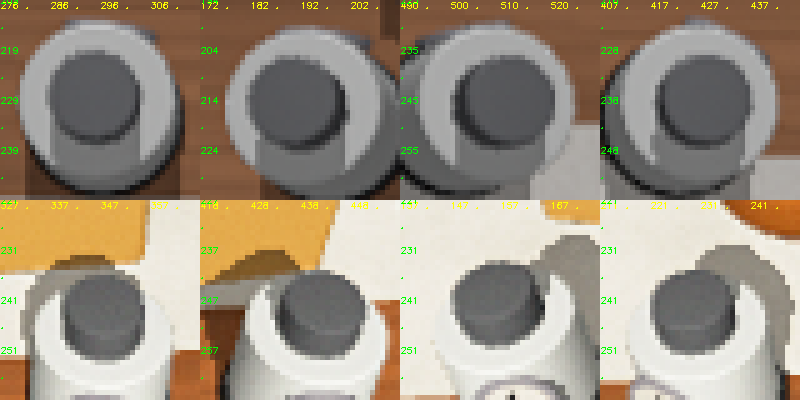

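```bash
cat > h.py <<'E'
import numpy as np,cv2
from scipy.spatial.transform import Rotation as R
def tri(cams,uvs):
    P=[np.array([[c["fx"],0,c["cx"]],[0,c["fy"],c["cy"]],[0,0,1]])@np.array(c["view"])[:3] for c in cams]
    X=cv2.triangulatePoints(P[0],P[1],np.float64(uvs[0]).reshape(2,1),np.float64(uvs[1]).reshape(2,1)).ravel()
    X=X[:3]/X[3]
    err=[np.round((P[i]@np.r_[X,1])[:2]/(P[i]@np.r_[X,1])[2]-uvs[i],1) for i in range(2)]
    # top-camera ray at z=.08
    M=P[0][:,[0,1,3]].copy(); M[:,2]+=P[0][:,2]*.08
    w=np.linalg.solve(M,[*uvs[0],1])
    return X,err,w[:2]/w[2]
def to_tool(o,p,tipz):   # shift in tool axes (units of 200mm) bringing the tip over p, tip at height tipz
    d=np.r_[p[:2],tipz+.011]-o["tcp_pos"]
    q=o["orientation"]; r=R.from_quat([*q[1:],q[0]])
    return r.inv().apply(d)/.2, r.as_matrix()
E
python3 - <<'E'
from h import *
from station import status, optics
cs=[optics.camera("top"),optics.camera("scene")]
o=status.get_obs()
for n,a,b in [("domed",(295,227.6),(347.8,241.6)),("square",(190.9,213.6),(442.8,247.2)),("mini",(511.6,244.4),(156.4,239.2)),("round",(428.1,237.4),(229.2,241))]:
    X,e,w=tri(cs,[a,b]); print(n,X.round(4),e,w.round(4),to_tool(o,w,.15)[0].round(3))
print(np.array(optics.camera("wrist")["tool_from_camera"]).round(3))
E
```

```text
domed [0.5642 0.1314 0.0776] [array([0.1, 0. ]), array([ 0.2, -0. ])] [0.5638 0.1315] [ 2.894 -2.571  0.383]
square [0.5922 0.345  0.0768] [array([0.1, 0. ]), array([ 0.1, -0. ])] [0.5917 0.3444] [ 3.29  -3.569  0.383]
mini [ 0.5319 -0.3098  0.0771] [array([ 0.1, -0. ]), array([0.1, 0. ])] [ 0.5315 -0.3087] [ 2.198 -0.477  0.384]
round [ 0.5456 -0.1407  0.0757] [array([ 0.3, -0. ]), array([0.5, 0. ])] [ 0.545  -0.1393] [ 2.471 -1.281  0.384]
[[-0.001 -0.962 -0.272  0.073]
 [ 1.    -0.001 -0.     0.001]
 [ 0.    -0.272  0.962 -0.148]
 [ 0.     0.     0.     1.   ]]
```

```bash
python3 -m pendant '[0,0,0.85,0,0,0,1, 0,0,0.8,0,0,0,1, 0,0,0.8,0,0,0,1, 0,0,0,0.11,-0.16,0,1, 0,0,0,0.11,-0.16,0,1, 0,0,0,0.11,-0.16,0,1, 0,0,0,0.11,-0.16,0,1, 0,0,0,0.11,-0.16,0,1, 0,0,0,0.11,-0.16,0,1, 0,0,0,0.11,-0.16,0,1, 0,0,0,0.11,-0.16,0,1, 0,0,0,0.11,-0.16,0,1, 0,0,0,0.11,-0.16,0,1, 0,0,0,0.11,-0.16,0,1, 0,0,0,0.11,-0.16,0,1, 0,0,0,0.11,-0.16,0,1, 0,0,0,0.11,-0.16,0,1, 0,0,0,0.11,-0.16,0,1, 0,0,0,0.11,-0.16,0,1]' 10
python3 - <<'E'
from h import *
from station import status
o=status.get_obs(); s,m=to_tool(o,(.5640,.1314),.15); print(s.round(3),m.round(3),o["opening"],o["force"])
E
```

```text
time: 2.43
tcp_pos: [0.4983, 0.0157, 0.2376]
orientation: [0.004, 1.0, -0.012, 0.003]
force: [0.5, -0.8, -0.9]
opening: 0.0007
[ 0.312 -0.589  0.381] [[ 1.    -0.024  0.007]
 [-0.024 -1.    -0.008]
 [ 0.007  0.008 -1.   ]] 0.0007326571354245193 [ 0.47856644 -0.76108255 -0.85612572]
```

```bash
python3 -m pendant '[0,0,0,0.08,-0.15,0.09,1, 0,0,0,0.08,-0.15,0.09,1, 0,0,0,0.08,-0.15,0.09,1, 0,0,0,0.06,-0.11,0.09,1, 0,0,0,0,0,0,1, 0,0,0,0,0,0,1]'
python3 - <<'E'
from h import *
from station import status,optics
o=status.get_obs(); s,m=to_tool(o,(.5640,.1314),.09); print(s.round(3),m.round(3),o["tcp_pos"],o["force"])
c=optics.camera("wrist"); cv2.imwrite("pics/w1.png",c["pixels"][:,:,::-1]); print(c["fx"],c["cx"],c["cy"])
T=np.linalg.inv(np.array(c["tool_from_camera"]))
for k,dx in (("cap",(.5640,.1314,.08)),):
    q=R.from_matrix(m).inv().apply(np.array(dx)-o["tcp_pos"]); p=T@np.r_[q,1]; print(k,p[0]/p[2]*c["fx"]+c["cx"],p[1]/p[2]*c["fy"]+c["cy"])
p=T@np.r_[0,0,.011,1]; print("tip",p[0]/p[2]*c["fx"]+c["cx"],p[1]/p[2]*c["fy"]+c["cy"])
E
```

```text
time: 2.93
tcp_pos: [0.5682, 0.1397, 0.1624]
orientation: [0.004, 1.0, -0.007, 0.007]
force: [0.5, 0.1, 0.3]
opening: 0.0007
[-0.025  0.04   0.307] [[ 1.    -0.015  0.013]
 [-0.015 -1.    -0.007]
 [ 0.013  0.007 -1.   ]] [0.56821526 0.13972025 0.16238262] [0.5310337  0.11810904 0.29967396]
381.1885934385821 316.6232126263441 243.37232240336638
cap 328.24233839303116 264.033851753587
tip 315.73779277542945 304.14236345181575
```

View pics/w1.png

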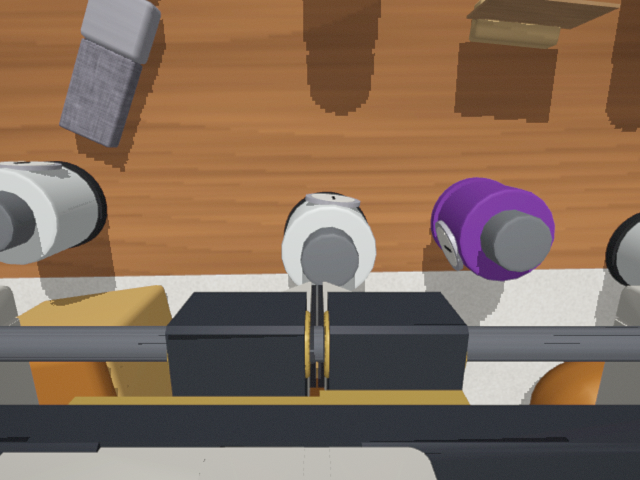

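Wrist view: the domed timer's grey cap is centred at about (330,258), against (328,264) predicted, so the two agree to about 3 mm. The purple decoy is well to the right at (517,240). I'll centre over the cap and come down just above it.

```bash
python3 -m pendant '[0,0,0,-0.011,0.045,0.08,1, 0,0,0,0,0,0.08,1, 0,0,0,0,0,0.08,1, 0,0,0,0,0,0.05,1, 0,0,0,0,0,0,1, 0,0,0,0,0,0,1]'
python3 - <<'E'
from h import *
from station import status,optics
o=status.get_obs(); s,m=to_tool(o,(.5660,.1308),.08); print(s.round(3),m.round(3),o["tcp_pos"],o["force"])
E
```

```text
time: 3.48
tcp_pos: [0.5675, 0.1244, 0.1085]
orientation: [0.004, 1.0, -0.01, 0.011]
force: [-0.7, -0.3, 0.2]
opening: 0.0005
[-0.01  -0.032  0.087] [[ 1.    -0.021  0.021]
 [-0.021 -1.    -0.007]
 [ 0.021  0.007 -1.   ]] [0.56747592 0.12444452 0.10850858] [-0.72903886 -0.34320822  0.19303428]
```

```bash
python3 -m pendant '[0.07,-0.21,0,-0.008,-0.03,0.02,1, 0,0,0,0,0,0.02,1, 0,0,0,0,0,0,1, 0,0,0,0,0,0,1]'
python3 - <<'E'
from h import *
from station import status,optics
o=status.get_obs(); s,m=to_tool(o,(.5660,.1308),.08); print(s.round(3),m.round(3),o["tcp_pos"],o["force"],o["qd"].round(3))
E
```

```text
time: 3.82
tcp_pos: [0.5677, 0.1303, 0.1033]
orientation: [-0.001, 1.0, -0.011, 0.002]
force: [0.6, -0.2, 0.4]
opening: 0.0002
[-0.009 -0.002  0.062] [[ 1.    -0.022  0.004]
 [-0.022 -1.     0.002]
 [ 0.003 -0.002 -1.   ]] [0.56767596 0.13033023 0.10331852] [ 0.5772201  -0.16145706  0.35553216] [-0.     0.002 -0.002 -0.002 -0.001 -0.001]
```

```bash
python3 -m pendant '[0,0,0,0,0,0.025,1, 0,0,0,0,0,0.025,1, 0,0,0,0,0,0,1, 0,0,0,0,0,0,1]';python3 -m pendant '[0,0,0,0,0,0.015,1, 0,0,0,0,0,0,1]';python3 -m pendant '[0,0,0,0,0,0.015,1, 0,0,0,0,0,0,1]'
```

```text
time: 4.15
tcp_pos: [0.5681, 0.1307, 0.093]
orientation: [-0.001, 1.0, -0.011, 0.002]
force: [0.5, 0.7, -0.1]
opening: 0.0007
time: 4.32
tcp_pos: [0.5683, 0.1308, 0.0898]
orientation: [-0.001, 1.0, -0.011, 0.003]
force: [-0.1, 0.6, 0.4]
opening: 0.0003
time: 4.48
tcp_pos: [0.5685, 0.1308, 0.087]
orientation: [-0.001, 1.0, -0.011, 0.003]
force: [-0.9, -0.3, -0.2]
opening: 0.0005
```

```bash
for i in 1 2 3; do python3 -m pendant '[0,0,0,0,0,0.008,1]' | grep -E 'tcp|force'; done;  python3 - <<'E'
from h import *
from station import status,optics
c=optics.camera("wrist"); cv2.imwrite("pics/w2.png",c["pixels"][150:,100:540,::-1]); print(status.get_obs()["tcp_pos"],status.get_obs()["force"])
E
```

```text
tcp_pos: [0.5687, 0.1309, 0.0858]
force: [-0.6, -0.2, 4.0]
tcp_pos: [0.5687, 0.1308, 0.0843]
force: [-2.0, -0.6, 4.9]
tcp_pos: [0.5687, 0.1308, 0.0829]
force: [-1.8, 0.4, 4.1]
[0.56867612 0.13084231 0.08263907] [-1.37152318 -0.43330352  3.8894036 ]
```

View pics/w2.png

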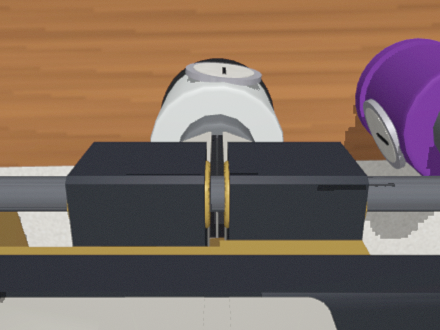

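The fingertips rest on the domed timer's cap. Contact was at TCP z of about 0.0865 and force is about 4 N, as expected for a depth of 4 mm. I'll press about 6 mm more.

```bash
for i in 1 2 3 4; do python3 -m pendant '[0,0,0,0,0,0.007,1]' | grep -E 'tcp|force'; done;  python3 -m pendant '[0,0,0,0,0,0,1]'
```

```text
tcp_pos: [0.5687, 0.1308, 0.0815]
force: [-1.5, 0.3, 4.1]
tcp_pos: [0.5687, 0.1308, 0.0802]
force: [-1.5, -0.5, 4.6]
tcp_pos: [0.5687, 0.1308, 0.0789]
force: [-1.5, -0.5, 5.4]
tcp_pos: [0.5687, 0.1309, 0.0776]
force: [-1.0, 0.8, 5.1]
time: 5.2
tcp_pos: [0.5686, 0.1308, 0.0775]
orientation: [-0.001, 1.0, -0.011, 0.004]
force: [-0.1, -0.2, 1.9]
opening: 0.0006
```

```bash
python3 -m pendant '[0,0,0,0,0,0.006,1, 0,0,0,0,0,0.004,1]';  python3 -m pendant '[0,0,0,0,0,-0.03,1, 0,0,0,0,0,-0.08,1, 0,0,0,0,0,-0.15,1, 0,0,0,0,0,-0.15,1,0,0,0,0,0,0,1, 0,0,0,0,0,0,1]'
python3 - <<'E'
from h import *
from station import status,optics
o=status.get_obs(); s,m=to_tool(o,(.5940,.3445),.15); print(s.round(3),m.round(3),o["qd"].round(3))
E
```

```text
time: 5.37
tcp_pos: [0.5688, 0.1309, 0.0772]
orientation: [-0.001, 1.0, -0.011, 0.004]
force: [-4.7, -0.4, 12.5]
opening: 0.0005
time: 5.87
tcp_pos: [0.5669, 0.1306, 0.1599]
orientation: [-0.001, 1.0, -0.011, 0.001]
force: [0.4, -0.1, -1.0]
opening: 0.0008
[ 0.113 -1.072 -0.004] [[ 1.    -0.021  0.003]
 [-0.021 -1.     0.001]
 [ 0.003 -0.001 -1.   ]] [ 0.002 -0.039 -0.049 -0.     0.023 -0.   ]
```

The 12.5 N reading shows the first cap met its stop, lightly, at TCP z of about 0.0775. That puts true contact near 0.091, which matches the 80 mm cap height. My earlier zero-force readings came after rest rows, where the force relaxes. For the next two I'll press to an absolute TCP z of about 0.0815.

```bash
python3 -m pendant '[0,0,0,0.02,-0.17,0,1, 0,0,0,0.02,-0.17,0,1, 0,0,0,0.02,-0.17,0,1, 0,0,0,0.02,-0.17,0,1, 0,0,0,0.02,-0.17,0,1, 0,0,0,0.01,-0.12,0,1, 0,0,0,0,0,0,1, 0,0,0,0,0,0,1, 0,0,0,0,0,0,1]'
python3 - <<'E'
from h import *
from station import status,optics
o=status.get_obs(); s,m=to_tool(o,(.5940,.3445),.10); print(s.round(3),m.round(3),o["tcp_pos"],o["qd"].round(3))
c=optics.camera("wrist"); cv2.imwrite("pics/w3.png",c["pixels"][:,:,::-1])
T=np.linalg.inv(np.array(c["tool_from_camera"]))
def pr(p): 
    p=T@np.r_[R.from_matrix(m).inv().apply(np.array(p)-o["tcp_pos"]),1]; return (p[0]/p[2]*c["fx"]+c["cx"]).round(1),(p[1]/p[2]*c["fy"]+c["cy"]).round(1)
print("sq",pr((.5940,.3445,.08)),"domed stop",pr((.566,.1308,.066)))
print(optics.search_frame("wrist","cap_square_top"))
E
```

```text
time: 6.62
tcp_pos: [0.5923, 0.3302, 0.15]
orientation: [0.002, 1.0, -0.013, -0.003]
force: [0.1, -1.2, -0.8]
opening: 0.0004
[ 0.008 -0.072  0.195] [[ 1.    -0.025 -0.006]
 [-0.025 -1.    -0.003]
 [-0.006  0.003 -1.   ]] [0.59230644 0.33021993 0.15000005] [-0.003  0.014  0.014 -0.009 -0.006 -0.006]
sq (np.float64(291.8), np.float64(259.7)) domed stop (np.float64(621.1), np.float64(285.2))
[{'at': [292.2, 252.3], 'conf': 0.71}, {'at': [108.5, 320.0], 'conf': 0.71}]
```

View pics/w3.png

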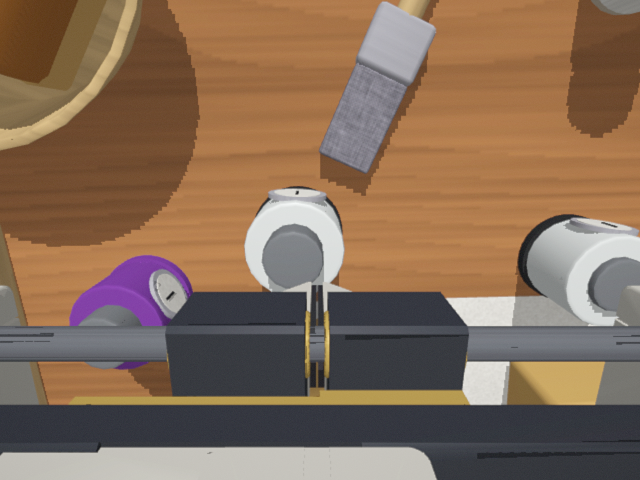

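Wrist view: the square timer's cap is at (293,256), against (292,260) predicted. The purple decoy is at lower left, (110,330), and the domed timer stands undisturbed at (615,284). I'll centre and descend.

```bash
python3 -m pendant '[0,0,0,0.01,-0.06,0.06,1, 0,0,0,0,0,0.06,1, 0,0,0,0,0,0.06,1, 0,0,0,0,0,0,1, 0,0,0,0,0,0,1, 0,0,0,0,0,0,1]'
python3 - <<'E'
from h import *
from station import status,optics
o=status.get_obs(); s,m=to_tool(o,(.5950,.3440),.081); print(s.round(3),m.round(3),o["tcp_pos"],o["force"],o["qd"].round(3))
E
```

```text
time: 7.22
tcp_pos: [0.5962, 0.3334, 0.1135]
orientation: [0.003, 1.0, -0.017, -0.003]
force: [-0.5, -0.3, -0.1]
opening: 0.0005
[-0.007 -0.053  0.107] [[ 0.999 -0.034 -0.006]
 [-0.034 -0.999 -0.005]
 [-0.006  0.005 -1.   ]] [0.59617041 0.33344068 0.11345601] [-0.46953135 -0.27859432 -0.10408058] [-0.016 -0.011  0.001 -0.002  0.001 -0.005]
```

```bash
python3 -m pendant '[0,0,0,-0.005,-0.04,0.03,1, 0,0,0,0,-0.02,0.03,1, 0,0,0,0,0,0,1, 0,0,0,0,0,0,1]'
python3 - <<'E'
from h import *
from station import status,optics
o=status.get_obs(); s,m=to_tool(o,(.5950,.3440),.081); print(s.round(3),o["tcp_pos"],o["force"],o["qd"].round(3))
E
```

```text
time: 7.55
tcp_pos: [0.5966, 0.3458, 0.1025]
orientation: [0.002, 1.0, -0.018, -0.002]
force: [-0.5, 0.0, 0.0]
opening: 0.0008
[-0.008  0.009  0.053] [0.59663323 0.34578725 0.10249053] [-0.49881159  0.00696566  0.04587565] [ 0.01   0.011  0.005  0.003 -0.007  0.002]
```

```bash
python3 -m pendant '[0,0,0,-0.005,0.006,0.02,1, 0,0,0,0,0,0.02,1, 0,0,0,0,0,0,1]' | grep -E 'tcp|force'; for i in 1 2 3 4; do python3 -m pendant '[0,0,0,0,0,0.008,1]' | grep -E 'tcp|force'; done
```

```text
tcp_pos: [0.5954, 0.345, 0.0941]
force: [0.2, -0.1, -0.3]
tcp_pos: [0.5955, 0.345, 0.0925]
force: [-0.5, 0.4, -0.3]
tcp_pos: [0.5954, 0.3449, 0.0908]
force: [-0.9, 0.2, 4.1]
tcp_pos: [0.5955, 0.3449, 0.0895]
force: [-1.9, 0.3, 4.4]
tcp_pos: [0.5955, 0.3449, 0.0882]
force: [-2.1, -0.2, 3.8]
```

Contact came at about 0.0915, so I need about 6.5 mm more.

```bash
for i in 1 2 3 4; do python3 -m pendant '[0,0,0,0,0,0.008,1]' | grep -E 'tcp|force'; done
```

```text
tcp_pos: [0.5955, 0.345, 0.087]
force: [-2.4, -0.3, 3.9]
tcp_pos: [0.5955, 0.3449, 0.0857]
force: [-2.3, -0.9, 4.1]
tcp_pos: [0.5955, 0.345, 0.0844]
force: [-2.6, -0.9, 3.3]
tcp_pos: [0.5955, 0.345, 0.0829]
force: [-2.6, -0.8, 4.5]
```

```bash
python3 -m pendant '[0,0,0,0,0,0.008,1]' | grep -E 'tcp|force'; python3 -m pendant '[0,0,0,0,0,-0.03,1, 0,0,0,0,0,-0.1,1, 0,0,0,0,0,-0.18,1, 0,0,0,0,0,-0.15,1,0,0,0,0,0,0,1, 0,0,0,0,0,0,1]'
python3 - <<'E'
from h import *
from station import status,optics
o=status.get_obs(); s,m=to_tool(o,(.5335,-.3093),.15); print(s.round(3),m.round(3))
c=optics.camera("wrist"); cv2.imwrite("pics/w4.png",c["pixels"][:,:,::-1])
E
```

```text
tcp_pos: [0.5955, 0.345, 0.0814]
force: [-1.7, -0.5, 4.8]
time: 9.05
tcp_pos: [0.5953, 0.3447, 0.1728]
orientation: [0.003, 1.0, -0.018, -0.003]
force: [-0.9, 0.5, -1.2]
opening: 0.0003
[-0.193  3.279  0.078] [[ 0.999 -0.035 -0.006]
 [-0.035 -0.999 -0.005]
 [-0.005  0.005 -1.   ]]
```

View pics/w4.png

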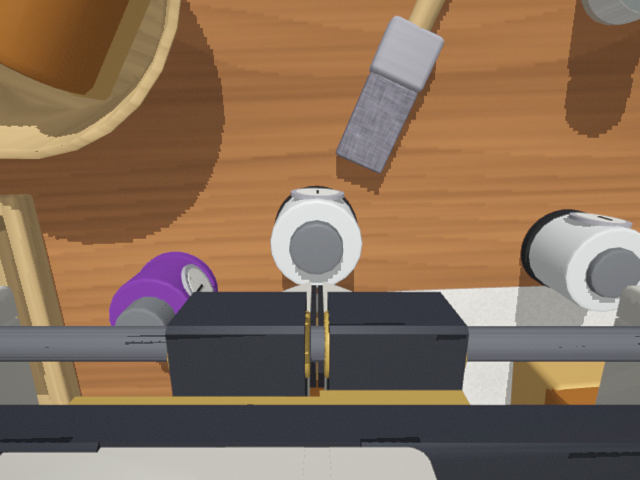

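The square timer stands upright with its cap down at (316,247). Next I'll traverse to the mini timer.

```bash
python3 -m pendant '[0,0,0,-0.01,0.18,0,1, 0,0,0,-0.01,0.18,0,1, 0,0,0,-0.01,0.18,0,1, 0,0,0,-0.01,0.18,0,1, 0,0,0,-0.01,0.18,0,1, 0,0,0,-0.01,0.18,0,1, 0,0,0,-0.01,0.18,0,1, 0,0,0,-0.01,0.18,0,1, 0,0,0,-0.01,0.18,0,1, 0,0,0,-0.01,0.18,0,1, 0,0,0,-0.01,0.18,0,1, 0,0,0,-0.01,0.18,0,1, 0,0,0,-0.01,0.18,0,1, 0,0,0,-0.01,0.18,0,1, 0,0,0,-0.01,0.18,0,1, 0,0,0,-0.01,0.18,0,1, 0,0,0,-0.01,0.1,0,1,0,0,0,0,0,0,1, 0,0,0,0,0,0,1]'
python3 - <<'E'
from h import *
from station import status,optics
o=status.get_obs(); s,m=to_tool(o,(.5335,-.3093),.13); print(s.round(3),m.round(3))
E
```

```text
time: 10.68
tcp_pos: [0.5286, -0.2747, 0.15]
orientation: [-0.001, 1.0, -0.016, -0.017]
force: [-0.9, 0.8, 0.3]
opening: 0.0005
[0.031 0.172 0.044] [[ 0.999 -0.031 -0.035]
 [-0.031 -1.     0.003]
 [-0.035 -0.001 -0.999]]
```

```bash
python3 -m pendant '[0,0.35,0,0.015,0.1,0,1, 0,0,0,0.01,0.06,0,1, 0,0,0,0,0,0,1, 0,0,0,0,0,0,1, 0,0,0,0,0,0,1]'
python3 - <<'E'
from h import *
from station import status,optics
o=status.get_obs(); p0=(.5335,-.3093); s,m=to_tool(o,p0,.081); print(s.round(3),m.round(3),o["tcp_pos"],o["qd"].round(3))
c=optics.camera("wrist"); cv2.imwrite("pics/w5.png",c["pixels"][:,:,::-1])
T=np.linalg.inv(np.array(c["tool_from_camera"]))
def pr(p): 
    p=T@np.r_[R.from_matrix(m).inv().apply(np.array(p)-o["tcp_pos"]),1]; return (p[0]/p[2]*c["fx"]+c["cx"]).round(1),(p[1]/p[2]*c["fy"]+c["cy"]).round(1)
print("mini",pr((*p0,.08)))
print(optics.search_frame("wrist","cap_mini_top"))
E
```

```text
time: 11.1
tcp_pos: [0.5327, -0.3019, 0.1465]
orientation: [-0.004, 1.0, -0.014, -0.003]
force: [0.2, 0.7, 0.7]
opening: -0.0
[0.006 0.039 0.272] [[ 1.    -0.028 -0.005]
 [-0.028 -1.     0.007]
 [-0.005 -0.007 -1.   ]] [ 0.5327271  -0.30187551  0.14654599] [0.02  0.001 0.009 0.005 0.01  0.01 ]
mini (np.float64(329.2), np.float64(262.3))
[{'at': [334.9, 255.9], 'conf': 0.61}]
```

View pics/w5.png

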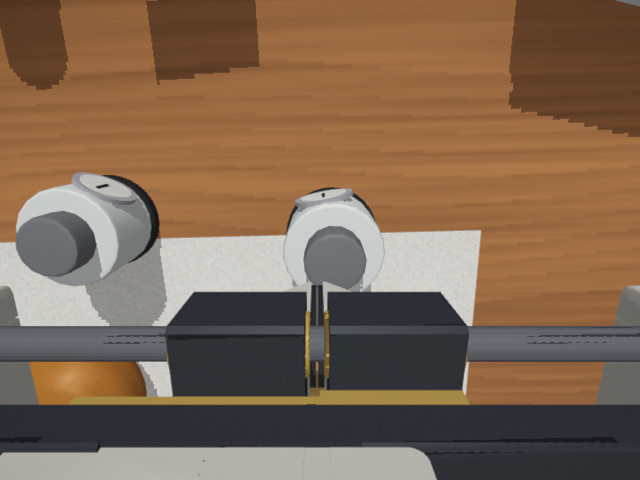

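Wrist view: the mini timer's cap is at (335,257), against (329,262) predicted, so I refine the target to about (0.535, -0.311). The round loaf's timer is at (55,243), clear of the path.

```bash
python3 -m pendant '[0,0,0,0.01,0.03,0.06,1, 0,0,0,0,0.01,0.06,1, 0,0,0,0,0,0.06,1, 0,0,0,0,0,0.02,1, 0,0,0,0,0,0,1, 0,0,0,0,0,0,1]'
python3 - <<'E'
from h import *
from station import status,optics
o=status.get_obs(); s,m=to_tool(o,(.535,-.311),.0805); print(s.round(3),m.round(3),o["qd"].round(3))
E
```

```text
time: 11.7
tcp_pos: [0.5349, -0.3077, 0.1015]
orientation: [-0.004, 1.0, -0.012, -0.003]
force: [0.5, 0.1, 0.9]
opening: 0.0008
[0.001 0.017 0.05 ] [[ 1.    -0.025 -0.007]
 [-0.025 -1.     0.008]
 [-0.007 -0.008 -1.   ]] [ 0.002  0.015  0.005 -0.001 -0.006 -0.001]
```

```bash
python3 -m pendant '[0,0,0,0,0.017,0.02,1, 0,0,0,0,0,0.015,1, 0,0,0,0,0,0,1]' | grep -E 'tcp|force'; for i in 1 2 3 4; do python3 -m pendant '[0,0,0,0,0,0.008,1]' | grep -E 'tcp|force'; done
```

```text
tcp_pos: [0.535, -0.3115, 0.0943]
force: [-0.8, 0.7, 0.8]
tcp_pos: [0.5352, -0.3119, 0.093]
force: [0.2, 0.1, -0.3]
tcp_pos: [0.5353, -0.312, 0.0915]
force: [0.6, -0.2, -0.6]
tcp_pos: [0.5354, -0.312, 0.0903]
force: [-0.9, 1.0, 3.0]
tcp_pos: [0.5354, -0.3121, 0.0891]
force: [-1.7, 0.5, 3.3]
```

```bash
for i in 1 2 3 4 5; do python3 -m pendant '[0,0,0,0,0,0.008,1]' | grep -E 'tcp|force'; done
```

```text
tcp_pos: [0.5354, -0.312, 0.0878]
force: [-1.3, 1.0, 3.6]
tcp_pos: [0.5354, -0.3121, 0.0866]
force: [-1.9, 0.7, 4.7]
tcp_pos: [0.5354, -0.3121, 0.0851]
force: [-2.3, 0.6, 4.7]
tcp_pos: [0.5354, -0.3121, 0.0837]
force: [-2.3, 1.0, 4.7]
tcp_pos: [0.5354, -0.312, 0.0822]
force: [-2.4, 0.4, 5.4]
```

```bash
python3 -m pendant '[0,0,0,0,0,0.006,1]' | grep -E 'tcp|force'; python3 -m pendant '[0,0,0,0,0,-0.03,1, 0,0,0,0,0,-0.1,1, 0,0,0,0,0,-0.18,1, 0,0,0,0,0,-0.18,1,0,0,0,0,0,-0.18,1,0,0,0,0,0,0,1, 0,0,0,0,0,0,1]'
python3 - <<'E'
from h import *
from station import status,optics
I=[]
S=optics.camera("scene")["pixels"][:,:,::-1]
w=optics.camera("wrist")["pixels"][:,:,::-1]
P=[cv2.resize(S[v-22:v+28,u-25:u+25],(200,200),interpolation=cv2.INTER_NEAREST) for u,v in((347,246),(438,250),(160,246),(231,246))]
cv2.imwrite("pics/end.png",np.vstack([np.hstack(P),cv2.resize(S[150:360,100:500],(800,390))]))
E
```

```text
tcp_pos: [0.5354, -0.312, 0.0809]
force: [-2.1, 0.9, 4.5]
time: 13.37
tcp_pos: [0.5357, -0.3124, 0.217]
orientation: [-0.005, 1.0, -0.012, -0.004]
force: [-0.0, 0.0, -1.5]
opening: 0.0007
```

View pics/end.png

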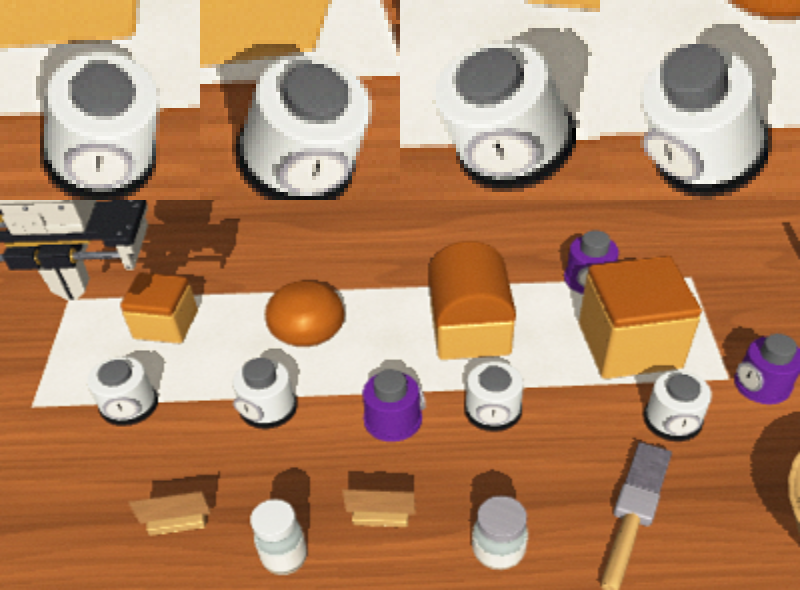

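The domed, square and mini caps are down. The round loaf's cap and the purple ones are still up, nothing has moved, and the arm is clear, so I'm handing in.

```bash
python3 -c "
from station import ctrl
print(ctrl.finish_job())"
```

```text
the job is handed in; nothing more can be done
None
```

I pressed all three timers in the order asked (domed, square, mini) and handed the job in at about 13.5 s. One press did not go as asked: the domed timer's cap went all the way to its stop, not to 10 mm.

| Timer | Depth pressed | Force reading |
|---|---|---|
| Domed | about 14 mm, at its stop | 12.5 N for an instant |
| Square | about 10 mm | at most 4.8 N |
| Mini | about 10 mm | at most 5.4 N |

- **Domed cap:** I read the first contact about 5 mm too low, because the force reading relaxes to nearly zero when the arm pauses. I therefore pressed too far. The cap came down slowly, in steps of about 1.4 mm, and met its stop lightly. The timer is past half way, but the "about 10 mm, off the stop" target was missed there.
- **Other two:** I used the corrected contact height for these, and both presses went as planned.
- **Last check:** the final scene picture shows those three caps down and the round loaf's cap and all purple look-alikes still up. As far as the picture shows, every timer, loaf and bystander is standing where it was. The arm was raised clear and touching nothing.

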